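# Break down a robot's electronics stack for the night

### The arm

A 7-joint arm with a two-finger parallel gripper is mounted at the origin on the work surface. World frame = base frame: x ahead of the robot, y to its left, z up, the work surface at z = 0. Lengths are in m, angles in rad, forces in N, time in s.
With the tool pointing down it reaches from about 0.4 to 0.9 m from the base axis. Payload 5.5 kg.
Tool frame: the origin (TCP) lies midway between the tips of the shut fingers; the grasp point (between the pads) lies 19 mm behind it (manip.grip_depth is the distance from the TCP to the grasp point, in m); z points along the fingers, y is the line along which they close (so a half turn about z gives the same grasp; the last joint's range is limited). The gripper opens to 92 mm and grips with 3 to 60 N. Pads are 19 mm wide; open, the fingers measure 130 mm over their backs; the gripper's body (75 mm by 190 mm) begins 47 mm behind the grasp point.
Start: joints at [-1.03, 0.501, -0.427, 1.55, 0.221, 1.138, -0.21], TCP at [0.178, 0.625, 0.227] pointing down, gripper open.
Joint ranges: [-2.88, 2.88], [-0.31, 2.03], [-1.54, 1.56], [0.2, 2.42], [-1.41, 4.55], [0.19, 2.02], [-2.57, 2.57]. Speed limits (rad/s): [2.57, 2.57, 3.14, 3.14, 3.14, 3.14, 3.14].

### API

Orientations are given as a unit quaternion [x, y, z, w].
In Python, from bench import manip, effector, viewer gives the robot as it stands. Calls block until the motion is done:
- manip.move_pose(position, orientation): joint-space move of the TCP to a pose.
- manip.servo_line(position, ori=None, vel=0.15): straight line of the TCP; ori=None keeps the orientation; vel is the mean speed in m/s.
- manip.movej(angles): joint-space move.
- effector.open_jaws() and effector.close(f_grip=None): open the fingers fully, or close them until they stop; f_grip is the grip in N (None keeps the last).
- manip.sleep(seconds).
- manip.solve_ik(position, orientation): joint angles nearest the present ones, or None.
- viewer.get_image(name): name is "side" or "top" or "wrist"; returns the picture (400x640x3 uint8, red, green, blue); there is no depth.
- viewer.get_calibration(name): a dict with "vfov" (degrees; the focal length in pixels is half the picture's height over the tangent of half this angle, whatever the lens; pixels are square), "cx", "cy" (the principal point, pixels), "eye" and "attitude" of the camera in the world. Camera axes: x right, y down, z forward; pixel columns grow to the right and rows downward; lengths in m; the calibration is good to about 2 mm. The wrist camera is an equidistant fisheye: a pixel r from the principal point sees the ray r / f radians off the axis. A picture is of the moment at which its call begins: read the wrist's pose just before it. get_calibration takes no time and is no camera call; for the wrist camera it gives the pose at the moment of the call.
A pose or a line that the arm cannot do raises manip.PlanningError and nothing moves.
- manip.hand_in(): hands the job in; it is judged then, once.
Readings, each from a call of its own:
- manip.current_clock(): time.
- manip.current_q(): joint angles.
- manip.current_joint_velocities(): joint speeds.
- manip.current_tau(): joint torques, N m.
- manip.current_tool_pos(): TCP position.
- manip.current_tcp_rot(): TCP orientation.
- manip.current_force(): force on the tool from outside, world axes, zero at the start.
- manip.current_wrist_torque(): the same for the moment, N m.
- manip.current_finger_gap(): finger opening in m.
- manip.current_gripper_force(): force on a finger pad.
Only numpy, scipy, OpenCV 4.12 (cv2) and the standard library are available. Lean on these libraries where they do the work, as an engineer would, in place of code of your own. Each camera call takes 0.05 s, during which the arm holds its last target. There are 200 camera calls.

### The job

Take the small robot's electronics stack apart from the top down, one unit at a time, and put each straight on its own place: the lidar in the round recess of its orange case, the motor driver on the pink foam of the antistatic tray, the computer on the fan stand between the yellow corners, and the battery in the white charging cradle. Each must end up flat, right way up, centred and squarely within the rim or corners of its place; set the units down rather than dropping them, never tip one over, and leave the roll of tape and the glue bottle where they are.

Things in the scene. Friction and masses are not known exactly. Their poses are not given: they have to be found in the camera images.
- lidar_mid (a point): Centre (half-way up) of the lidar, the top unit of the stack: an upright black puck, 42 mm diameter, 34 mm tall, with an orange ring on its top face and a dark red window band round its waist. Loose, about 60 g. It only rests on the unit below, as do all units of the stack: no plugs or screws hold them. z points up; its yaw has no meaning. Held by its upper 24 mm, the fingers clear the foam ring of its place.
- driver_mid (a point): Centre (half-way up) of the motor driver, second from the top: a bare-aluminium finned housing 56 mm long (its x) by 46 mm wide (its y) and 28 mm tall, with a green screw-terminal strip, 14 mm high, at each x end (72 mm long over the strips). Its flat sides across y are to be gripped (46 mm). Loose, about 130 g.
- computer_mid (a point): Centre (half-way up) of the computer, third from the top: a raspberry-red box with a thin white line round it, 90 mm long (its x), 54 mm wide (its y), 28 mm tall. Grip across y (54 mm). Loose, about 160 g.
- battery_mid (a point): Centre (half-way up) of the battery pack, the bottom of the stack, standing on the desk: a blue box with black ends, 106 mm long (its x), 62 mm wide (its y), 28 mm tall. Grip across y (62 mm). Loose, about 340 g. The whole stack is 118 mm tall; each unit lies on the one below within some 6 mm and 0.08 rad of its middle and direction.
- nest_seat (a point): Place of the lidar: centre of the floor of the round recess, 14 mm above the desk. The case is a fixed orange square, 96 mm, with grey foam and a grey foam ring, 60 mm inside and 72 mm outside diameter, which stands 5 mm above this point. z points up.
- tray_seat (a point): Place of the motor driver: middle of the top of the pink foam, 12 mm above the desk, in a fixed black tray of 112 mm (its x) by 92 mm (its y), whose rim stands 4 mm above the foam (inside 104 by 84 mm). The driver belongs in the middle, its x along the tray's x, either way round.
- fan_seat (a point): Place of the computer: middle of the top of the fan stand, 25 mm above the desk: a fixed dark frame, 124 mm (its x) by 94 mm (its y), with a 92 mm fan and its wire grille. Yellow L-shaped lips at the four corners, 6 mm high, 4 mm thick, 20 mm long each way, enclose a seat of 108 by 72 mm; between them the sides are open. The computer's x lies along the stand's x, either way round.
- charger_seat (a point): Place of the battery: middle of the floor of the charging cradle, 14 mm above the desk: a fixed white cradle, 138 mm (its x) by 92 mm (its y), with a grey floor and blue rings at its middle (wireless charging). Walls 10 mm high at both x ends and short lips 6 mm high at the corners of the long sides enclose a seat of 126 by 82 mm; the middle of each long side is open. The battery's x lies along the cradle's x, either way round.
- tape_roll_mid (a point): A bystander: a roll of brown parcel tape lying flat, 104 mm outside and 76 mm inside diameter, 48 mm high; the point lies on its axis, half-way up. Leave it alone.
- glue_bottle_mid (a point): A bystander: a small white glue bottle standing upright, 34 mm diameter, 96 mm tall with its nozzle; the point lies on its axis, 36 mm above the desk. Leave it alone.
Things that resemble listed ones, but are neither listed nor needed, are in the scene too. Leave any turquoise look-alike of the part that bears nest_seat alone.

How it is judged:
By the outcome, as a careful person would: the job done as asked, in the order asked, and still so for the second after the job is handed in, with the robot touching nothing.
It also fails if it takes over 136 s, if anything falls off the work surface, if the arm or the gripper's body presses on something with over 40 N, if the wrist force passes 120 N, or if a joint passes its speed limit or range.

## Working session

There is one attempt and no reset: what is moved stays moved. The work goes in short steps, each a Python script; the robot and the scene stay as the last script left them, time stands still between calls to the robot, and variables do not carry over. Pictures are saved under pics/ and viewed, at most 14 in all, crops included, and the job is handed in when it is done.

```bash
mkdir -p pics; ls; python3 - <<'E'
from bench import manip, effector, viewer
import cv2
for n in ["side","top","wrist"]:
    c=viewer.get_calibration(n); print(n,c)
    cv2.imwrite(f"pics/{n}0.png",viewer.get_image(n)[:,:,::-1])
print(manip.current_tool_pos(),manip.current_tcp_rot(),manip.current_clock(),manip.grip_depth)
E
```

```text
pics
side {'vfov': 43.92337039081431, 'cx': 322.914990295319, 'cy': 202.37203632197432, 'eye': array([-0.03749428, -0.57135917,  0.88554671]), 'attitude': array([ 0.84949631, -0.34043303,  0.15933659, -0.37023401])}
top {'vfov': 52.82305755825036, 'cx': 321.79538044177013, 'cy': 198.44470191020952, 'eye': array([0.38591033, 0.01918385, 1.26024626]), 'attitude': array([ 0.7141865 , -0.69629875,  0.04092958, -0.05857009])}
wrist {'vfov': 65.70646984690485, 'cx': 318.42461209716987, 'cy': 200.22577572972352, 'eye': array([0.10758656, 0.64545674, 0.38497727]), 'attitude': array([0.79059064, 0.59710781, 0.0817028 , 0.10841288])}
[0.17816293 0.62457071 0.22593518] [ 1.38455233e-01  9.90368426e-01 -7.16181653e-04 -1.29678138e-04] 0.15 0.0188
```

View pics/top0.png

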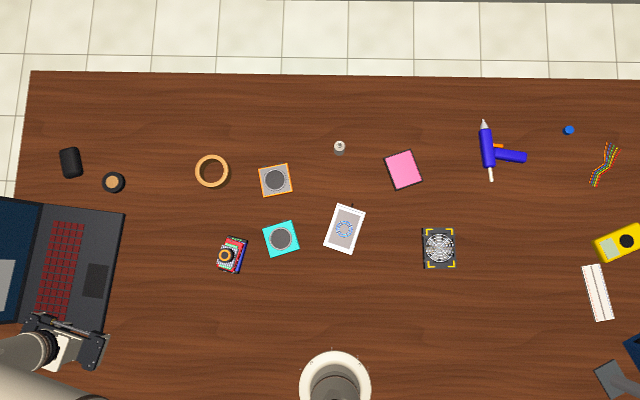

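View pics/side0.png

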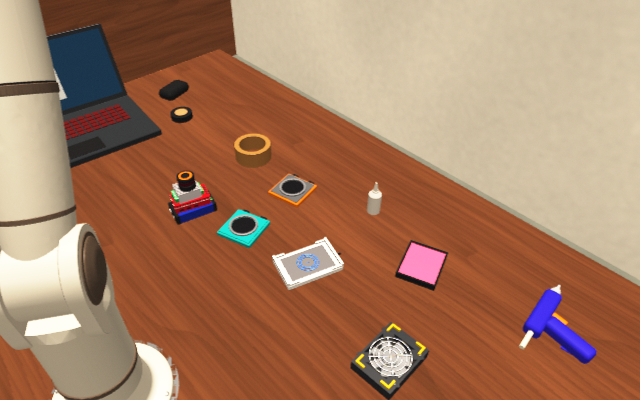

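```bash
cat > h.py <<'E'
from bench import manip, effector, viewer
import numpy as np, cv2
from scipy.spatial.transform import Rotation as Rn
def quat(yaw): return (Rn.from_euler('z',yaw)*Rn.from_quat([1,0,0,0])).as_quat()
def project(name,cal,P):
    c=(np.asarray(P,float)-cal['eye'])@Rn.from_quat(cal['attitude']).as_matrix()
    f=200/np.tan(np.radians(cal['vfov'])/2)
    rho=np.linalg.norm(c[...,:2],axis=-1)
    k=f*np.arctan2(rho,c[...,2])/np.maximum(rho,1e-9) if name=='wrist' else f/c[...,2]
    return np.stack([cal['cx']+k*c[...,0],cal['cy']+k*c[...,1]],-1)
def look(name='wrist'):
    cal=viewer.get_calibration(name); return viewer.get_image(name)[:,:,::-1].copy(),cal
def ortho(name,im,cal,c,half,z,res=5e-4):
    """top-down map at height z: columns along +x world, rows along -y world"""
    n=int(2*half/res); u=(np.arange(n)-n/2+.5)*res
    X,Y=np.meshgrid(c[0]+u,c[1]-u)
    m=project(name,cal,np.stack([X,Y,np.full_like(X,z)],-1)).astype(np.float32)
    return cv2.remap(im,m[...,0],m[...,1],cv2.INTER_LINEAR)
def px2w(p,c,half,res=5e-4):
    n=int(2*half/res); return np.array([c[0]+(p[0]-n/2+.5)*res, c[1]-(p[1]-n/2+.5)*res])
def unproj(name,cal,px,z):
    from scipy.optimize import fsolve
    return fsolve(lambda q: project(name,cal,[q[0],q[1],z])-px,[.5,0])
def tooyaw(pos,yaw):
    """of yaw and yaw+pi, the one nearest in joint space and reachable"""
    q=manip.current_q(); best=None
    for k in (-1,0,1):
        s=manip.solve_ik(pos,quat(yaw+k*np.pi))
        if s is not None:
            d=np.abs(np.array(s)-q).max()
            if best is None or d<best[0]: best=(d,yaw+k*np.pi)
    return best[1]
E
python3 - <<'E'
from h import *
cal=viewer.get_calibration('top')
for n,p,z in [('stack',(228,254),.118),('tape',(211,171),.048),('case',(275,180),.014),('turq',(281,239),.014),('cradle',(344,229),.014),('tray',(403,169),.012),('fan',(439,248),.025),('glue',(339,147),.09)]:
    w=unproj('top',cal,p,z); print(n,w.round(3),np.hypot(*w).round(3))
R=Rn.from_quat(manip.current_tcp_rot()); c=viewer.get_calibration('wrist')
print(R.inv().apply(c['eye']-manip.current_tool_pos()), (R.inv()*Rn.from_quat(c['attitude'])).as_matrix().round(2))
t=manip.current_clock()
s=np.array([.42,.27]); pos=[.42,.27,.33]
y=tooyaw(pos,0.0); print(y); manip.move_pose(pos,quat(y)); print(manip.current_clock()-t)
im,cal=look(); cv2.imwrite('pics/w1.png',im)
E
```

```text
stack [0.383 0.311] 0.493
tape [0.635 0.397] 0.749
case [0.617 0.202] 0.65
turq [0.433 0.175] 0.467
cradle [ 0.469 -0.018] 0.469
tray [ 0.662 -0.2  ] 0.692
fan [ 0.418 -0.306] 0.518
glue [0.708 0.004] 0.708
[ 0.07361991  0.00055432 -0.1591714 ] [[ 0.   -0.96 -0.27]
 [ 1.    0.    0.  ]
 [-0.   -0.27  0.96]]
3.141592653589793
1.625
```

View pics/w1.png

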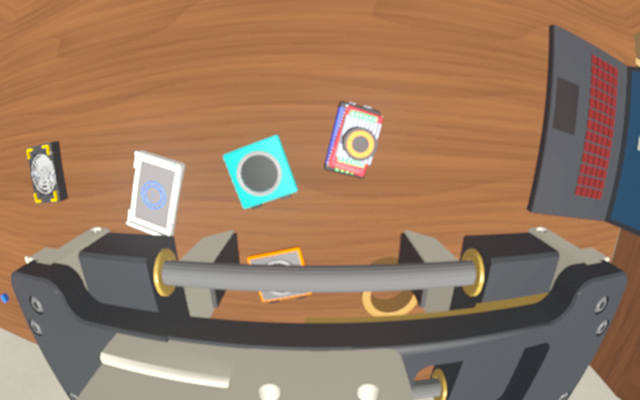

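```bash
python3 - <<'E'
from h import *
import pickle
t=manip.current_clock(); S={}
S['w1']=(cv2.imread('pics/w1.png'),viewer.get_calibration('wrist'))
for k,pos in [('case',[.67,.19,.27]),('tray',[.70,-.18,.27]),('fan',[.47,-.29,.28]),('cradle',[.51,-.02,.27])]:
    try: manip.move_pose(pos,quat(np.pi))
    except manip.PlanningError as e: print(k,e); continue
    S[k]=look()
pickle.dump(S,open('S.pkl','wb')); print(manip.current_clock()-t)
tiles=[]
for k,c,z in [('w1',(.383,.311),.118),('w1',(.383,.311),.084),('w1',(.383,.311),.056),('case',(.617,.202),.019),('tray',(.662,-.2),.016),('fan',(.418,-.306),.031),('cradle',(.469,-.018),.02)]:
    if k in S: tiles.append(ortho('wrist',*S[k],c,.095,z,res=1e-3))
tiles+= [tiles[0]*0]*(8-len(tiles))
cv2.imwrite('pics/m1.png',np.vstack([np.hstack(tiles[:4]),np.hstack(tiles[4:])]))
E
```

```text
4.6917
```

View pics/m1.png

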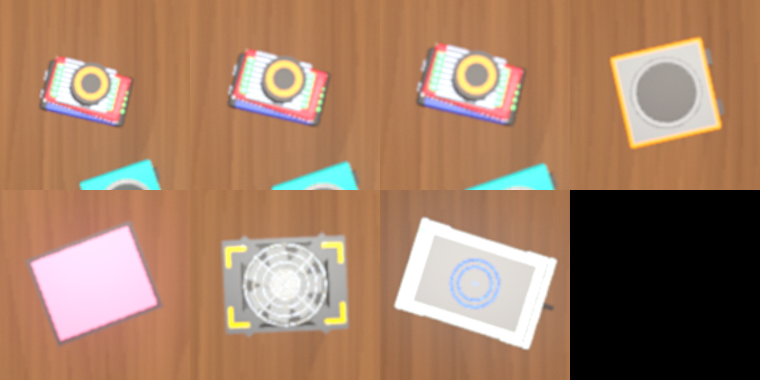

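```bash
cat > seg.py <<'E'
from h import *
RES=5e-4
def seg(S,c,z,half,lo,hi,open_=0):
    o=ortho('wrist',*S,c,half,z,RES); m=cv2.inRange(cv2.cvtColor(o,cv2.COLOR_BGR2HSV),lo,hi)
    if open_: m=cv2.morphologyEx(m,cv2.MORPH_OPEN,np.ones((open_,)*2))
    return o,m
def rect(m,c,half):
    """centre, sides (long, short), world yaw of long side of the mask's min. rectangle"""
    r=cv2.minAreaRect(cv2.findNonZero(m)); b=cv2.boxPoints(r)
    w=np.array([px2w(p,c,half) for p in b]); e=w[1]-w[0]; f=w[2]-w[1]
    L=e if np.linalg.norm(e)>np.linalg.norm(f) else f
    yaw=(np.arctan2(L[1],L[0])+np.pi/2)%np.pi-np.pi/2
    return px2w(r[0],c,half),sorted([np.linalg.norm(e),np.linalg.norm(f)])[::-1],yaw,b
E
python3 - <<'E'
from seg import *
import pickle
S=pickle.load(open('S.pkl','rb'))
# fix calibration for w1: recompute from TCP pose (.42,.27,.33) yaw pi
R=Rn.from_quat(quat(np.pi)); c=S['fan'][1]
print(S['w1'][1]['eye'], S['fan'][1]['eye']-S['case'][1]['eye'])
T=[]
for k,name,c,z,half,lo,hi,op in [('w1','lidar',(.383,.318),.118,.04,(10,120,120),(32,255,255),0),
 ('w1','comp',(.383,.318),.056,.09,(165,130,90),(180,255,255),3),
 ('case','orange',(.617,.202),.014,.08,(8,150,150),(28,255,255),3),
 ('case','recess',(.617,.202),.014,.045,(0,0,60),(180,60,150),9),
 ('tray','pink',(.662,-.2),.012,.08,(140,25,150),(180,255,255),3),
 ('fan','yellow',(.418,-.306),.031,.09,(22,120,150),(35,255,255),3),
 ('cradle','rings',(.469,-.018),.014,.05,(100,90,100),(125,255,255),3),
 ('cradle','white',(.469,-.018),.020,.1,(0,0,235),(180,30,255),3)]:
    o,m=seg(S[k],c,z,half,lo,hi,op)
    p,s,y,b=rect(m,c,half); print(name,p.round(4),np.round(s,4),round(y,3))
    cv2.polylines(o,[b.astype(np.int32)],True,(0,0,0),1); o[cv2.dilate(m,np.ones((3,3)))-m>0]=(0,255,0)
    T.append(cv2.resize(o,(200,200)))
cv2.imwrite('pics/m2.png',np.vstack([np.hstack(T[:4]),np.hstack(T[4:])]))
E
```

```text
[0.3460942  0.27184653 0.48901268] [-0.19742206 -0.48078088  0.00972572]
lidar [0.383 0.318] [0.0795 0.0795] 0.0
comp [0.3803 0.3238] [0.091  0.0535] -0.287
orange [0.6183 0.2043] [0.0995 0.0994] -1.345Traceback (most recent call last):
  File "<stdin>", line 17, in <module>
  File "seg.py", line 9, in rect
    r=cv2.minAreaRect(cv2.findNonZero(m)); b=cv2.boxPoints(r)
cv2.error: OpenCV(4.12.0) /io/opencv/modules/imgproc/src/convhull.cpp:143: error: (-215:Assertion failed) total >= 0 && (depth == CV_32F || depth == CV_32S) in function 'convexHull'
```

```bash
cat > run2.py <<'E'
from seg import *
import pickle
S=pickle.load(open('S.pkl','rb'))
T=[]
for k,name,c,z,half,lo,hi,op in [('w1','lidar',(.378,.323),.118,.018,(15,120,170),(32,255,255),0),
 ('case','orange',(.617,.202),.016,.08,(10,180,215),(28,255,255),3),
 ('case','recess',(.617,.202),.014,.045,(0,0,60),(180,50,165),15),
 ('tray','pink',(.662,-.2),.012,.08,(140,25,170),(180,255,255),3),
 ('fan','yellow',(.418,-.306),.031,.09,(22,120,150),(35,255,255),3),
 ('cradle','rings',(.469,-.018),.014,.05,(100,60,100),(125,255,255),3),
 ('cradle','white',(.469,-.018),.020,.1,(0,0,235),(180,30,255),3)]:
    o,m=seg(S[k],c,z,half,lo,hi,op)
    if m.any():
        p,s,y,b=rect(m,c,half); print(name,p.round(4),np.round(s,4),round(y,3))
        cv2.polylines(o,[b.astype(np.int32)],True,(0,0,0),1); o[cv2.dilate(m,np.ones((3,3)))-m>0]=(0,255,0)
    else: print(name,'empty',o[o.shape[0]//2,o.shape[1]//2])
    T.append(cv2.resize(o,(200,200)))
T.append(T[0]*0)
cv2.imwrite('pics/m2.png',np.vstack([np.hstack(T[:4]),np.hstack(T[4:])]))
E
python3 run2.py
```

```text
lidar [0.3793 0.323 ] [0.0299 0.0295] -0.298
orange [0.6181 0.2041] [0.0962 0.096 ] -1.344
recess [0.6188 0.2038] [0.057 0.056] 0.0
pink [ 0.6616 -0.1985] [0.1098 0.0897] 0.363
yellow [ 0.4187 -0.3063] [0.1171 0.0803] 0.043
rings [ 0.4692 -0.0167] [0.05 0.05] -1.571
white [ 0.4697 -0.0166] [0.1406 0.0936] -0.305
```

View pics/m2.png

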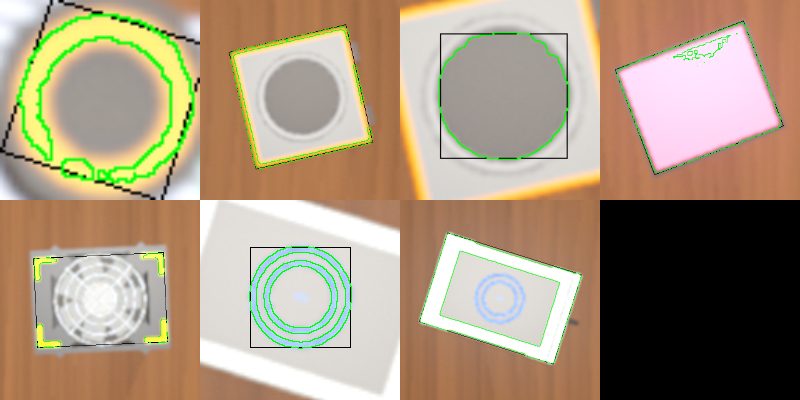

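```bash
cat > act.py <<'E'
from seg import *
def snap(pos,yaw=np.pi):
    manip.move_pose(pos,quat(yaw)); manip.sleep(.2); return look()
def pick(xy,yaw,zt,f,up=.25):
    p=[*xy,zt]; q=quat(yaw)
    manip.move_pose([*xy,zt+.06],q); manip.servo_line(p,vel=.08)
    effector.close(f); manip.sleep(.2)
    print('gap',manip.current_finger_gap(),'tcp',manip.current_tool_pos(),'F',manip.current_force())
    manip.servo_line([*xy,zt+.02],vel=.05); manip.servo_line([*xy,up],vel=.2)
    print('held gap',manip.current_finger_gap(),'F',manip.current_force())
def place(xy,yaw,zt,up=.25):
    """zt: tool height at which the unit should just touch"""
    q=quat(yaw); manip.move_pose([*xy,up],q)
    manip.servo_line([*xy,zt+.02],vel=.15); manip.servo_line([*xy,zt+.003],vel=.04); manip.sleep(.15)
    f0=manip.current_force()[2]; z=zt+.003
    while z>zt-.0025:
        z-=.0006; manip.servo_line([*xy,z],vel=.02)
        if manip.current_force()[2]-f0>1.5: break
    print('contact dz',z-zt,'dF',manip.current_force()[2]-f0,'tcp',manip.current_tool_pos())
    effector.open_jaws(); manip.sleep(.1)
    manip.servo_line([*xy,zt+.05],vel=.1); manip.servo_line([*xy,up],vel=.25)
    print('t',manip.current_clock())
E
cat > s1.py <<'E'
from act import *
S=snap([.42,.32,.27]); c=(.379,.323)
o,m=seg(S,c,.118,.02,(12,120,150),(32,255,255)); p,s,y,b=rect(m,c,.02); print('lidar',p,s)
assert np.linalg.norm(p-c)<.004
pick(p,np.pi-.29,.097,15)
place([.6187,.2039],np.pi-.25,.014+.013)
im,cal=look(); cv2.imwrite('pics/l1.png',ortho('wrist',im,cal,(.618,.204),.08,.048))
S=snap([.42,.32,.27]); import pickle; pickle.dump(S,open('S2.pkl','wb')); print(manip.current_clock())
cv2.imwrite('pics/d1.png',np.hstack([cv2.imread('pics/l1.png'),ortho('wrist',*S,(.379,.323),.08,.084)]))
E
python3 s1.py
```

```text
lidar [0.37968966 0.32147414] [np.float32(0.03026836), np.float32(0.030175475)]
gap 0.04147342119877221 tcp [0.37969936 0.32144285 0.09700691] F [-0.04260212 -0.43843476  0.58225504]
held gap 0.04155161983750002 F [-0.04953085 -0.3858971  -1.0240652 ]
contact dz -0.0005999999999999998 dF 6.258958828876761 tcp [0.61880809 0.20393295 0.02702767]
t 19.2667
20.4833
```

View pics/d1.png

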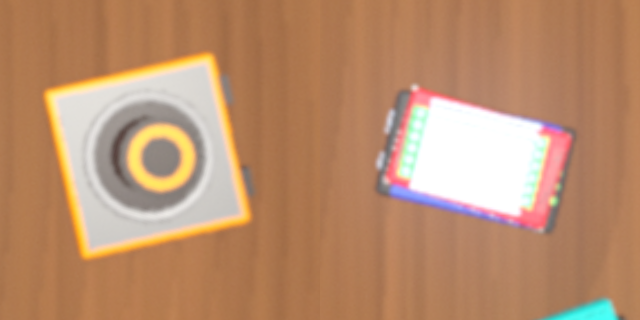

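```bash
cat > s2.py <<'E'
from act import *
import pickle
S=pickle.load(open('S2.pkl','rb')); c=(.379,.323)
o,m=seg(S,c,.084,.06,(0,0,200),(180,60,255),9); 
n,l,st,_=cv2.connectedComponentsWithStats(m); m=np.uint8(l==1+st[1:,4].argmax())*255
p,s,y,b=rect(m,c,.06); print('driver',p,s,y)
g=seg(S,c,.070,.06,(40,50,60),(85,255,255),3)[1]
print('strips',rect(g,c,.06)[:3])
cv2.polylines(o,[b.astype(np.int32)],True,(0,0,0),1); o[cv2.dilate(g,np.ones((3,3)))-g>0]=(0,0,255)
cv2.imwrite('pics/d2.png',cv2.resize(o,(480,480)))
E
python3 s2.py
```

```text
driver [0.37565018 0.32485078] [np.float32(0.068673566), np.float32(0.04869305)] -0.22560132
strips (array([0.38306668, 0.32504552]), [np.float32(0.08485575), np.float32(0.03190028)], np.float32(-0.24339902))
```

View pics/d2.png

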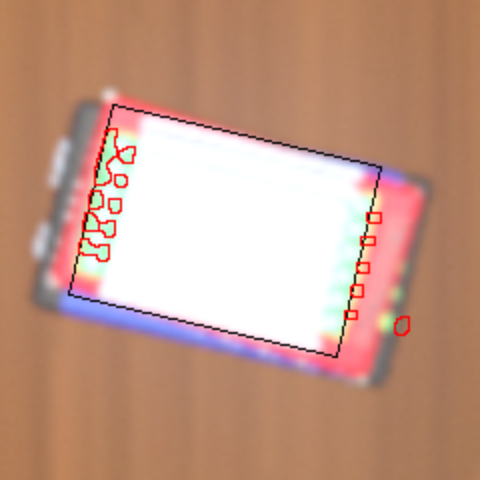

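```bash
cat > s3.py <<'E'
from act import *
import pickle
pick([.377,.3245],np.pi-.23,.063,22)
place([.6616,-.1985],np.pi+.363,.019)
im,cal=look(); a=ortho('wrist',im,cal,(.6616,-.1985),.08,.04)
S=snap([.42,.32,.25]); pickle.dump(S,open('S3.pkl','wb')); print(manip.current_clock())
c=(.379,.323)
o,m=seg(S,c,.056,.08,(165,120,90),(180,255,255),5); p,s,y,b=rect(m,c,.08); print('comp',p,s,y)
cv2.polylines(o,[b.astype(np.int32)],True,(0,0,0),1)
cv2.imwrite('pics/c1.png',np.hstack([a,o]))
E
python3 s3.py
```

```text
gap 0.04557201082206611 tcp [0.37699077 0.32436208 0.0630143 ] F [ 0.26813439 -1.16985265  1.54168678]
held gap 0.04603572872824403 F [-0.51084808  0.63419994 -0.60749834]
contact dz -0.0005999999999999998 dF 6.762231611894981 tcp [ 0.66178358 -0.19853423  0.01910219]
t 33.0
35.3583
comp [0.38091702 0.32441428] [np.float32(0.090709776), np.float32(0.055423964)] -0.31763518
```

View pics/c1.png

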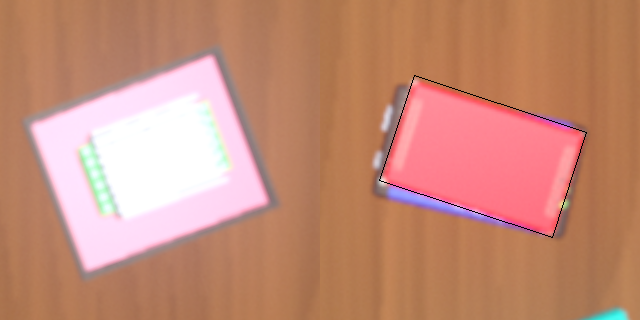

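```bash
cat > s4.py <<'E'
from act import *
import pickle
pick([.3809,.3244],np.pi-.3176,.035,25)
place([.4187,-.3063],np.pi+.043,.032)
im,cal=look(); a=ortho('wrist',im,cal,(.4187,-.3063),.08,.053)
S=snap([.42,.32,.23]); pickle.dump(S,open('S4.pkl','wb')); print(manip.current_clock())
c=(.379,.323)
o,m=seg(S,c,.028,.08,(105,110,60),(130,255,255),5); p,s,y,b=rect(m,c,.08); print('batt',p,s,y)
cv2.polylines(o,[b.astype(np.int32)],True,(0,255,0),1)
cv2.imwrite('pics/b1.png',np.hstack([a,o]))
E
python3 s4.py
```

```text
gap 0.05309765250704841 tcp [0.38083674 0.3241008  0.03506796] F [-0.74224737 -1.7673414   3.84206285]
held gap 0.05369195652728877 F [-0.11638752  0.28463861 -1.57893773]
contact dz -0.0006000000000000172 dF 8.379833171707862 tcp [ 0.41877921 -0.30635036  0.032054  ]
t 47.825
50.3667
batt [0.38175121 0.32241043] [np.float32(0.08728155), np.float32(0.06147609)] -0.22621918
```

View pics/b1.png

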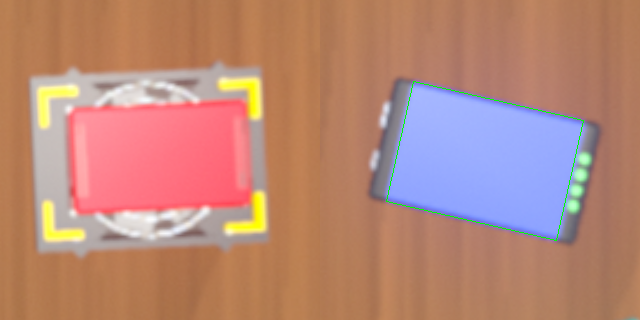

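```bash
cat > s5.py <<'E'
from act import *
pick([.3822,.3226],np.pi-.226,.007,40)
place([.4694,-.0166],np.pi-.305,.021)
im,cal=look(); a=ortho('wrist',im,cal,(.4694,-.0166),.1,.042)
b=ortho('wrist',im,cal,(.4694,-.0166),.1,.02)
cv2.imwrite('pics/b2.png',np.hstack([a,b])); 
t,c=look('side'); cv2.imwrite('pics/side2.png',t)
E
python3 s5.py
```

```text
gap 0.061970054442839984 tcp [0.38220333 0.32191272 0.0071452 ] F [-0.73162056 -2.99455098  5.54879435]
held gap 0.06165617522179953 F [ 1.59711073  0.26028682 -4.74966535]
contact dz 0.0 dF 4.140141299870843 tcp [ 0.46948759 -0.01659768  0.02117855]
t 61.725
```

View pics/b2.png

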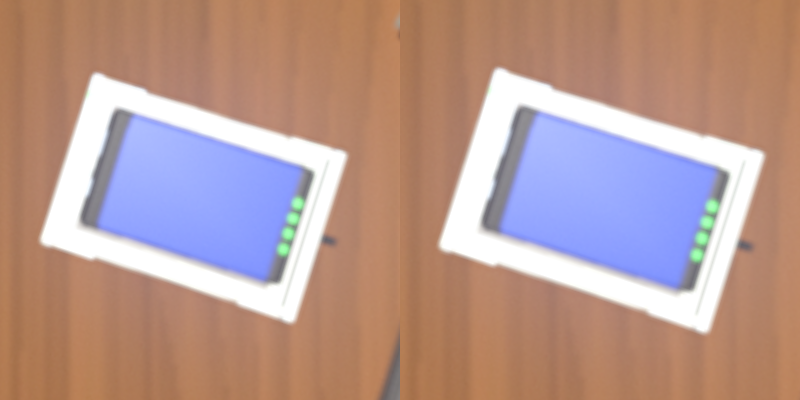

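View pics/side2.png

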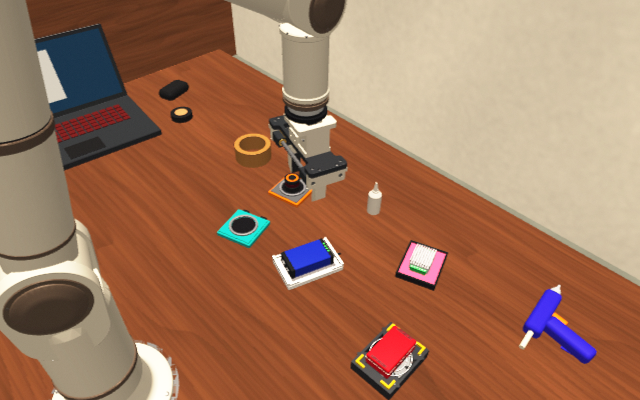

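```bash
python3 -c "
from bench import manip
print(manip.hand_in())"
```

```text
the job is handed in; nothing more can be done
None
```

I took the stack apart from the top down and set all four units on their places, flat and within about 2.5 mm of centre as read from the pictures (the battery, along its length, is the furthest off). The tape roll and glue bottle were not moved, and I handed the job in at about 62 s of robot time.

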